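# Hook a specimen tray out of the cooling rack and consolidate

## Task

One bay of the wire rack holds a tray with a single specimen, too deep to take by hand: put the hook's blade down behind the tray's front lip, drag the tray right out from under the rack without touching it by hand until it is out, then put the hook down on the bench clear of the trays. Move the specimen, upright, into the free cell of the part-filled tray so that this one is full, and stack the emptied tray squarely on the other empty tray. Tip no specimen over and leave everything else where it stands.

Things in the scene. Friction and masses are not known exactly. Their poses are not given: they have to be found in the camera images.
- rack: fixed black wire rack, 232 wide (y), 230 deep (x), open in front, floorless (contents stand on the bench). Origin: on the bench, middle of the mouth; +x points into the rack. Two bays centred at y = 58 and -58, each 108 clear between 8 mm wires: uprights at y = -116, 0, 116, side and back rails at z = 25, roof of wires at z = 118 (114 clear below), gaps too narrow for a hand
- tray_deep: cream ceramic tray 140 (x) x 90 (y) x 34 tall, walls 7, floor 6, a 9 thick full-height divider across the middle: two cells 58 x 76, centred at x = -34 and 34; origin: centre of underside; 0.35 kg; starts in either bay, x within 2 degrees of the rack's x, front lip (-x end wall) 20 to 60 inside the mouth; front (-x) cell empty, spec_a in the rear cell
- tray_part: cream ceramic tray 140 (x) x 90 (y) x 34 tall, walls 7, floor 6, a 9 thick full-height divider across the middle: two cells 58 x 76, centred at x = -34 and 34; origin: centre of underside; 0.35 kg; the part-filled tray on the open bench, turned any way; spec_b stands in its -x cell, its +x cell is free
- tray_empty: cream ceramic tray 140 (x) x 90 (y) x 34 tall, walls 7, floor 6, a 9 thick full-height divider across the middle: two cells 58 x 76, centred at x = -34 and 34; origin: centre of underside; 0.35 kg; the empty tray standing on the open bench, on which the emptied one is to be stacked
- spec_a: grey refractory test specimen, upright prism 42 x 42 x 64 tall, 0.25 kg, origin: centre of its underside; the one in the rack's tray; it stands 36 higher than the tray's walls
- spec_b: identical specimen 42 x 42 x 64 tall, already in the part-filled tray, origin: centre of its underside
- hook: drag hook standing on the bench, 0.25 kg: wooden handle block 90 (x) x 22 (y) x 44 tall; from it along +x a rod 10 diameter, axis 34 above the underside; at its end a steel blade 6 (x) x 44 wide (y) x 40 tall, centred at x = 125. Undersides of handle and blade are level. Origin: centre of the handle's underside
- hook_blade (a point): middle of the blade's lower edge on the drag hook, at x = 125 of the hook's frame, level with the handle's underside
- sagger: bystander: closed cream kiln box 92 x 92 x 81 tall with a small knob, standing in the rack's other bay; origin: centre of the underside
- crucible: bystander: white crucible 64 diameter, 65 tall; origin: centre of the underside
- dish: bystander: white bowl 64 diameter, 30 tall; origin: centre of the underside
- jar: bystander: white lidded jar 72 diameter, 90 tall; origin: centre of the underside
- brush: bystander: brush lying on the bench, origin about its middle on the bench
- flask: bystander: white squat bottle 60 diameter, 95 tall; origin: centre of the underside
Things that resemble listed ones, but are neither listed nor needed, are in the scene too. Leave any purple or turquoise look-alike of the tray_deep alone.

How it is judged (in metres and radians):
On the way, in this order (a step that is already met when the one before it is completed fails the run):
1. the hook's blade is down behind the front lip of the tray in the rack (in its front cell, at least 4 mm below the rim) (x of hook_blade in the frame of tray_deep between -0.066 and -0.004 m and y of hook_blade in the frame of tray_deep between -0.04 and 0.04 m and z of hook_blade in the frame of tray_deep below 0.03 m and x of tray_deep in the frame of rack above 0 m), for 0.05 s.
2. the tray has been dragged wholly out of the rack, flat on the bench, its specimen still standing in it (x of tray_deep in the frame of rack below -0.072 m and height (world z) of tray_deep below 0.006 m and angle between tray_deep's own z axis and vertical below 0.06 rad and x of spec_a in the frame of tray_deep between 0.02 and 0.048 m and y of spec_a in the frame of tray_deep between -0.025 and 0.025 m and z of spec_a in the frame of tray_deep between -0.001 and 0.012 m and angle between spec_a's own z axis and vertical below 0.1 rad), for 0.2 s.
3. its specimen stands in the free cell of the part-filled tray (x of spec_a in the frame of tray_part between 0.02 and 0.048 m and y of spec_a in the frame of tray_part between -0.025 and 0.025 m and z of spec_a in the frame of tray_part between -0.001 and 0.012 m and angle between spec_a's own z axis and vertical below 0.1 rad), for 0.2 s.
At the end, for the whole second after the job is handed in: Both specimens stand upright in the two cells of the part-filled tray (14 mm along it), flat on the bench; the emptied tray lies flat on the rim of the empty one, centred within 12 mm, parallel within 10 degrees; the hook lies on the bench touching no tray; all at rest (all of step 3 and x of spec_b in the frame of tray_part between -0.048 and -0.02 m and y of spec_b in the frame of tray_part between -0.025 and 0.025 m and z of spec_b in the frame of tray_part between -0.001 and 0.012 m and angle between spec_b's own z axis and vertical below 0.1 rad and height (world z) of each of tray_part, tray_empty below 0.005 m and angle between each of tray_part, tray_empty, tray_deep's own z axis and vertical below 0.05 rad and horizontal distance between tray_deep and tray_empty below 0.012 m and z of tray_deep in the frame of tray_empty between 0.03 and 0.038 m and angle between the x axis of tray_deep and the x axis of tray_empty, either way round below 0.17 rad and height (world z) of hook below 0.03 m and contact force between hook and tray_part below 0.2 N and contact force between hook and tray_deep below 0.2 N and contact force between hook and tray_empty below 0.2 N and linear speed of each of spec_a, tray_deep, hook below 0.02 m/s).
It fails at once if the hand touches the tray before it is out of the rack (contact force between any of the fingers, the arm and tray_deep above 0.5 N and x of tray_deep in the frame of rack above -0.068 m).
It fails at once if a specimen is tipped over (angle between any of spec_a, spec_b's own z axis and vertical above 0.6 rad).
It fails at once if a bystander is moved more than 20 mm (distance of any of sagger, crucible, dish, jar, brush, flask from where it was at the start of the episode above 0.02 m).
It also fails if it takes over 72 s, if anything falls off the work surface, if the arm or the gripper's body presses on something with over 40 N, if the wrist force passes 120 N, or if a joint passes its speed limit or range.

## Robot

A 6-joint arm with a two-finger parallel gripper is mounted at the origin on the work surface. World frame = base frame: x ahead of the robot, y to its left, z up, the work surface at z = 0. Lengths are in m, angles in degrees, forces in N, time in s.
With the tool pointing down it reaches from about 0.325 to 0.775 m from the base axis. Payload 5.5 kg.
Tool frame: the origin (TCP) lies midway between the tips of the shut fingers; the grasp point (between the pads) lies 19 mm behind it; z points along the fingers, y is the line along which they close (so a half turn about z gives the same grasp; the last joint's range is limited). The gripper opens to 88 mm and grips with 3 to 60 N. Pads are 20 mm wide; open, the fingers measure 115 mm over their backs; the gripper's body (75 mm by 178 mm) begins 61 mm behind the grasp point.
Start: joints at [-67.42, 5.22, 70.514, -0, 104.267, -3.249], TCP at [0.261, -0.54, 0.223] pointing down, gripper open.
Joint ranges: [-164.24, 164.24], [-49.07, 125.15], [9.68, 141.18], [-86.29, 266.29], [3.28, 154.24], [-151.56, 151.56]. Speed limits (degrees/s): [147.25, 147.25, 172.46, 180, 180, 180].

## Interface

Orientations are given as a 3x3 rotation matrix whose columns are the frame's x, y, z axes.
In Python, from bench import robot, planner, eyes, order gives the robot as it stands. Calls block until the motion is done:
- robot.movep(position, orientation): joint-space move of the TCP to a pose.
- robot.line_to(position, rotation=None, speed=0.15): straight line of the TCP; rotation=None keeps the orientation; speed is the mean speed in m/s.
- robot.movej(angles): joint-space move.
- robot.set_gripper(opening, grasp_force=None): finger opening in m; grasp_force is the grip in N (None keeps the last); returns when the fingers have stopped.
- robot.dwell(seconds).
- planner.inverse_kinematics(position, orientation): joint angles nearest the present ones, or None.
- robot.get_state(): the state.
- eyes.get_image(name): name is "scene" or "side" or "wrist"; returns (picture, depth): 420x560x3 uint8, blue, green, red; 420x560 float32, m along the optical axis (not along the pixel's ray), 0 where there is no reading.
- eyes.calibration(name): a dict with "fx", "fy", "cx", "cy" (pixels), "D" ([k1, k2, p1, p2, k3] as OpenCV has them; the pictures are not rectified), "position" and "rotation" of the camera in the world. Camera axes: x right, y down, z forward; pixel columns grow to the right and rows downward; lengths in m; the calibration is good to about 2 mm. A picture is of the moment at which its call begins: read the wrist's pose just before it. calibration takes no time and is no camera call; for the wrist camera it gives the pose at the moment of the call.
A pose or a line that the arm cannot do raises robot.IKError and nothing moves.
- order.finish_job(): hands the job in; it is judged then, once.
Trained networks look in the newest picture that a camera, given by its name, has taken for a name from the list of things; names that differ only in an ending like _2 or _b are one class to them, and where a whole thing is asked for, a point or a joint stands for the part that bears it (a point fixed in the world has none). Each returns a list of dicts, best first, with "p" (0 to 1); they miss things now and then, are a little off and sometimes report something else, mostly with a low value. They report only what shows in the picture. A call takes as long as a camera call. They do not tell look-alikes from the thing itself.
- eyes.trace(query, camera): "mask" (420x560 bool, what is visible of it) and "box" ([left, top, right, bottom] in pixels, round what is visible of it).
The state is a dict: "clock": time; "joint_pos": joint angles; "qvel": joint speeds; "joint_efforts": joint torques, N m; "tool_pos": TCP position; "tcp_rot": TCP orientation; "contact_force": force on the tool from outside, world axes, zero at the start; "torque": the same for the moment, N m; "width": finger opening in m; "finger_force": force on a finger pad.
Only numpy, scipy, OpenCV 4.12 (cv2) and the standard library are available. Lean on these libraries where they do the work, as an engineer would, in place of code of your own. Each camera call takes 0.05 s, during which the arm holds its last target. There are 200 camera calls.

## Working session

There is one attempt and no reset: what is moved stays moved. The work goes in short steps, each a Python script; the robot and the scene stay as the last script left them, time stands still between calls to the robot, and variables do not carry over. Pictures are saved under pics/ and viewed, at most 10 in all, crops included, and the job is handed in when it is done.

```bash
ls; mkdir -p pics; cat > h.py <<'E'
import numpy as np, cv2
from bench import robot, planner, eyes, order
def cloud(depth,c):
    h,w=depth.shape
    u,v=np.meshgrid(np.arange(w),np.arange(h))
    K=np.array([[c['fx'],0,c['cx']],[0,c['fy'],c['cy']],[0,0,1.]])
    p=cv2.undistortPoints(np.stack([u,v],-1).reshape(-1,1,2).astype(np.float64),K,np.array(c['D'],float)).reshape(h,w,2)
    P=np.dstack([p*depth[...,None],depth])
    W=P@np.array(c['rotation']).T+np.array(c['position'])
    W[depth<=0]=np.nan
    return W
def shot(name):
    c=eyes.calibration(name); im,d=eyes.get_image(name)
    return im,cloud(d,c)
E
python3 - <<'E'
from h import *
for n in ("scene","side"):
    im,W=shot(n); cv2.imwrite(f"pics/{n}0.png",im); np.save(f"{n}0.npy",W)
    c=eyes.calibration(n); print(n,c['position'])
    for q in ("tray_deep","spec_a","hook","rack","sagger"):
        for r in eyes.trace(q,n):
            m=r['mask']; P=W[m]; P=P[~np.isnan(P[:,0])]
            print(q,round(r['p'],2),r['box'],m.sum(),np.median(P,0).round(3) if len(P) else None, np.percentile(P,98,axis=0).round(3) if len(P) else None)
print(robot.get_state())
E
```

```text
pics
scene [1.14201762 0.28594196 1.08899295]
tray_deep 0.88 [260.0, 120.6, 306.2, 168.7] 1510 [0.354 0.091 0.016] [0.423 0.141 0.039]
tray_deep 0.8 [300.8, 220.0, 357.5, 270.2] 1275 [0.622 0.275 0.026] [0.67  0.356 0.121]
tray_deep 0.65 [369.8, 137.7, 424.3, 188.6] 1521 [0.32  0.412 0.016] [0.393 0.48  0.039]
tray_deep 0.56 [435.2, 182.9, 497.5, 225.2] 1939 [0.398 0.618 0.016] [0.465 0.692 0.038]
spec_a 0.76 [332.6, 235.7, 355.2, 260.8] 292 [0.646 0.325 0.07 ] [0.656 0.345 0.122]
spec_a 0.4 [86.5, 198.0, 117.8, 228.2] 664 [ 0.716 -0.297  0.062] [ 0.735 -0.279  0.097]
hook 0.75 [204.0, 145.4, 220.7, 203.4] 460 [ 0.494 -0.062  0.04 ] [ 0.578 -0.025  0.048]
hook 0.65 [91.6, 161.3, 150.8, 199.0] 1700 [ 0.575 -0.317  0.016] [ 0.637 -0.246  0.038]
rack 0.64 [280.6, 158.5, 396.7, 282.3] 2423 [0.58  0.311 0.12 ] [0.685 0.41  0.126]
sagger 0.62 [326.0, 181.1, 370.8, 226.6] 1041 [0.518 0.301 0.069] [0.548 0.343 0.116]
side [0.00633776 0.856537   1.00460521]
tray_deep 0.82 [178.5, 337.9, 228.5, 407.9] 2575 [0.402 0.624 0.01 ] [0.457 0.694 0.037]
tray_deep 0.77 [316.8, 215.0, 373.6, 264.7] 1629
[... 1111 characters left out ...]
  1.04267508e+02, -3.24957257e+00]), 'qvel': array([-0.11928166,  0.03298627, -0.03416609, -0.03188268,  0.02249185,
       -0.00505868]), 'joint_efforts': array([-9.38215235e-04, -4.45872009e+01, -4.06279707e+01,  6.97436091e-02,
        1.93430873e-02,  7.63754031e-06]), 'tool_pos': array([ 0.26141969, -0.54007808,  0.22266212]), 'tcp_rot': array([[ 9.00088266e-01,  4.35707601e-01, -2.86787139e-07],
       [ 4.35707600e-01, -9.00088265e-01, -3.81959223e-05],
       [-1.69003874e-05,  3.42547461e-05, -9.99999999e-01]]), 'contact_force': array([ 0.82687497, -0.34707052, -0.55008453]), 'torque': array([-0.0036164 ,  0.02804845,  0.02032103]), 'finger_force': 0.0, 'width': 0.08769640099381476}
```

```bash
python3 - <<'E'
import cv2
im=cv2.imread('pics/scene0.png');cv2.imwrite('pics/s_big.png',cv2.resize(im,(800,600),interpolation=cv2.INTER_CUBIC))
im=cv2.imread('pics/side0.png');cv2.imwrite('pics/d_big.png',cv2.resize(im,(800,600),interpolation=cv2.INTER_CUBIC))
E
```

```text
(no output)
```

View pics/s_big.png

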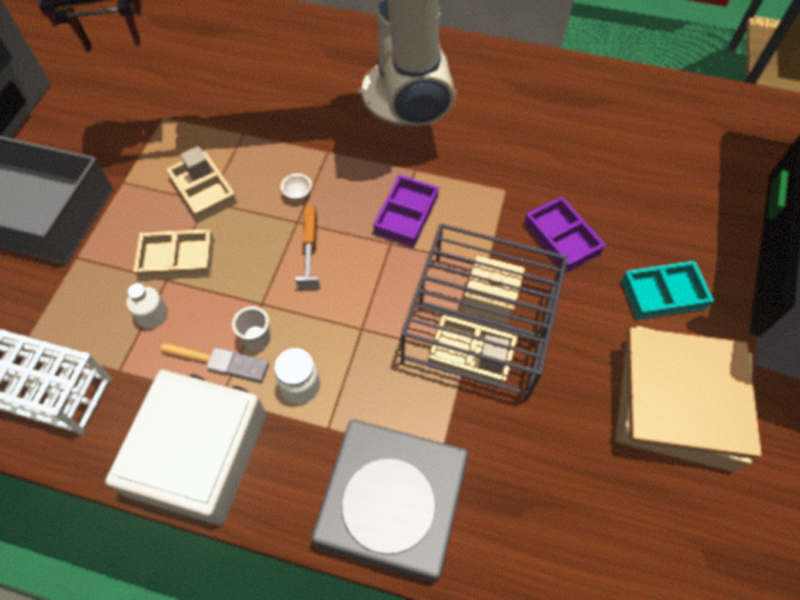

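View pics/d_big.png

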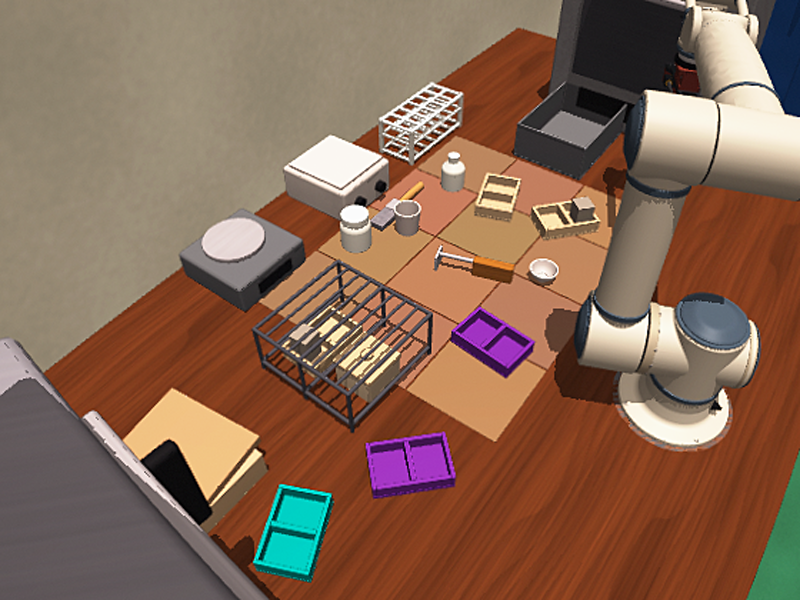

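The rack opens toward -y (the hook's side). The lower bay (scene ~ (478,345) of 800) holds the tray with the specimen in its far, +y, cell. The sagger is in the other bay. The part-filled tray is at ~(200,180), the empty one at ~(173,253), and the hook runs from its handle (310,225) to its blade (307,283). Next I'll fit the poses.

```bash
cat >> h.py <<'E'
def rect(P):
    (c,(w,h),a)=cv2.minAreaRect((P[:,:2]*1000).astype(np.float32))
    if w<h: w,h,a=h,w,a+90
    return np.array(c)/1000,round(w),round(h),(a+90)%180-90
def crop(W,xr,yr,zr):
    P=W.reshape(-1,3); P=P[~np.isnan(P[:,0])]
    for i,r in enumerate((xr,yr,zr)): P=P[(P[:,i]>r[0])&(P[:,i]<r[1])]
    return P
E
python3 - <<'E'
from h import *
S={n:np.load(n+'0.npy') for n in('scene','side')}
from scipy.spatial import cKDTree
def clean(P,k=4,r=.008):
    t=cKDTree(P[:,:2]); return P[[len(x)>k for x in t.query_ball_point(P[:,:2],r)]]
R=dict(part=((.33,.5),(-.42,-.24),(.029,.040)),empty=((.52,.67),(-.42,-.22),(.029,.040)),hook=((.4,.62),(-.15,.03),(.025,.052)),
 rackroof=((.42,.8),(.15,.5),(.112,.130)),deep=((.56,.70),(.2,.40),(.029,.040)),spec=((.56,.74),(.2,.42),(.062,.078)),specb=((.33,.5),(-.42,-.24),(.06,.08)))
for k,r in R.items():
    for n,W in S.items():
        P=crop(W,*r)
        if len(P)>10: P=clean(P); print(k,n,len(P),*rect(P),P[:,2].mean().round(4))
# bench height
for n,W in S.items(): print(n,np.median(crop(W,(.45,.55),(-.25,-.15),(-.02,.02)),0))
# bystanders
for q in ("crucible","dish","jar","brush","flask"):
    eyes.get_image("scene")
    for r in eyes.trace(q,"scene")[:2]:
        P=S['scene'][r['mask']];P=P[~np.isnan(P[:,0])]; print(q,round(r['p'],2),np.median(P,0).round(3),P[:,:2].min(0).round(3),P[:,:2].max(0).round(3))
E
```

```text
part scene 411 [ 0.40215134 -0.33766   ] 143 90 49.78959655761719 0.0344
part side 247 [ 0.40267245 -0.33838638] 140 95 49.84681701660156 0.0332
empty scene 501 [ 0.57659338 -0.31927539] 139 96 -70.6874828338623 0.0341
empty side 187 [ 0.57614404 -0.31832843] 143 87 -71.31142616271973 0.0334
hook scene 395 [ 0.49575638 -0.07237873] 173 44 20.843717575073242 0.041
hook side 357 [ 0.48923309 -0.05973228] 174 45 12.812215805053711 0.0384
rackroof scene 2796 [0.56217737 0.29135297] 243 239 -2.3655166625976562 0.1216
rackroof side 2211 [0.56167529 0.29216766] 242 241 -2.7381134033203125 0.1202
deep scene 775 [0.62127551 0.30321942] 195 123 88.04003143310547 0.0335
deep side 305 [0.62098584 0.30491422] 173 119 89.53380584716797 0.033
spec scene 205 [0.64421613 0.3580943 ] 116 47 67.69328308105469 0.0709
spec side 196 [0.62062994 0.35636526] 122 103 -2.8873062133789062 0.0692
specb scene 194 [ 0.37113193 -0.35603424] 46 42 47.62482452392578 0.0704
specb side 134 [ 0.37142084 -0.35570966] 48 46 52.54414749145508 0.0687
scene [ 0.50209294 -0.19954657  0.00178776]
side [ 0.4984292  -0.19939543  0.00115667]
crucible 0.84 [ 0.693 -0.106  0.041] [ 0.666 -0.15 ] [ 0.73 -0.07]
crucible 0.43 [ 0.494 -0.062  0.04 ] [ 0.411 -0.099] [ 0.58  -0.022]
dish 0.64 [ 0.349 -0.149  0.02 ] [ 0.328 -0.173] [ 0.39  -0.112]
dish 0.43 [ 0.716 -0.296  0.062] [ 0.652 -0.356] [ 0.736 -0.278]
jar 0.69 [0.778 0.016 0.088] [ 0.732 -0.05 ] [0.802 0.044]
brush 0.81 [ 0.766 -0.132  0.018] [ 0.734 -0.257] [ 0.785 -0.058]
brush 0.57 [0.645 0.325 0.069] [0.613 0.305] [0.657 0.346]
flask 0.86 [ 0.715 -0.297  0.061] [ 0.652 -0.381] [ 0.736 -0.278]
```

```bash
python3 - <<'E'
from h import *
for n in('scene','side'):
    W=np.load(n+'0.npy'); im=cv2.imread(f'pics/{n}0.png'); H=cv2.cvtColor(im,cv2.COLOR_BGR2HSV).astype(int)
    reg=(W[...,0]>.4)&(W[...,0]<.62)&(W[...,1]>-.14)&(W[...,1]<.02)
    org=(H[...,1]>170)&(H[...,2]>140)
    h=W[reg&org&(W[...,2]>.036)&(W[...,2]<.054)]; g=W[reg&(W[...,2]>.022)&(W[...,2]<.05)&(H[...,1]<90)]
    print(n,'handle',len(h),*rect(h),h[:,2].mean())
    b=g[g[:,2]>.03]; print(' steel',len(b),b.min(0),b.max(0))
    c=rect(h)[0]; far=b[np.linalg.norm(b[:,:2]-c,axis=1)>.110]; print(' blade',len(far),*rect(far),far[:,2].mean()) if len(far)>4 else 0
# tray in rack frame
th=np.radians(87.5); ex=np.array([np.cos(th),np.sin(th)]); ey=np.array([-ex[1],ex[0]]); o=np.array([.562,.292])-.115*ex
for n in('scene','side'):
    W=np.load(n+'0.npy')
    P=crop(W,(.5,.75),(.1,.45),(.0,.08)); q=np.c_[(P[:,:2]-o)@ex,(P[:,:2]-o)@ey,P[:,2]]
    q=q[(q[:,1]<-.008)&(q[:,1]>-.112)&(q[:,0]>.0)&(q[:,0]<.225)]
    img=np.zeros((115,55,3),np.uint8)
    for z0,z1,c in((-.0,.004,0),(.004,.012,1),(.029,.040,2)):
        s=q[(q[:,2]>z0)&(q[:,2]<z1)]; 
        if c==2:
            print(n,'x hist',[(int(a*1000),int(k)) for k,a in zip(*np.histogram(s[:,0],np.arange(0,.23,.005))) if k])
            print(n,'y hist',[(int(a*1000),int(k)) for k,a in zip(*np.histogram(s[:,1],np.arange(-.115,0,.005))) if k])
    s=q[(q[:,2]>.064)&(q[:,2]<.076)]; print('spec',len(s),np.percentile(s,[5,50,95],axis=0).round(3).tolist())
    # roof z slice edges
E
```

```text
scene handle 170 [ 0.45174475 -0.07784707] 88 20 19.304319381713867 0.04512768285492943
 steel 150 [ 0.49279483 -0.07365555  0.03022329] [ 0.58018576 -0.02161169  0.0461664 ]
 blade 71 [ 0.5673678  -0.04503181] 44 19 -70.83880233764648 0.03854324730800619
side handle 135 [ 0.45079102 -0.0802598 ] 88 26 18.8286075592041 0.043587583968145945
 steel 102 [ 0.49523543 -0.06914863  0.03028547] [ 0.5779574  -0.01975243  0.04299656]
 blade 42 [ 0.56457471 -0.04268114] 45 19 -75.92266273498535 0.03733038809850077
scene x hist [(40, 4), (45, 46), (50, 33), (55, 13), (60, 13), (65, 12), (70, 13), (75, 13), (80, 14), (85, 12), (90, 13), (95, 14), (100, 12), (105, 13), (110, 47), (115, 51), (120, 13), (125, 15), (130, 15), (135, 19), (140, 18), (145, 18), (150, 18), (155, 14), (160, 20), (165, 16), (170, 16), (175, 29), (180, 54), (185, 1)]
scene y hist [(-110, 80), (-105, 101), (-99, 20), (-94, 43), (-89, 26), (-84, 16), (-79, 3), (-74, 1), (-69, 17), (-64, 18), (-59, 17), (-54, 16), (-49, 7), (-44, 3), (-39, 14), (-34, 17), (-29, 20), (-24, 109), (-19, 60), (-14, 1)]
spec 194 [[0.134, -0.086, 0.067], [0.153, -0.073, 0.071], [0.171, -0.051, 0.074]]
side x hist [(0, 1), (40, 1), (45, 29), (50, 27), (55, 5), (60, 5), (65, 10), (70, 7), (75, 8), (80, 6), (85, 7), (90, 8), (95, 7), (100, 7), (105, 7), (110, 16), (115, 23), (120, 3), (125, 3), (130, 3), (135, 3), (140, 5), (145, 4), (150, 5), (155, 5), (160, 7), (165, 9), (170, 19), (175, 17), (180, 28), (195, 1), (205, 2)]
side y hist [(-115, 6), (-110, 12), (-105, 48), (-99, 17), (-94, 6), (-89, 1), (-84, 6), (-79, 11), (-74, 13), (-69, 11), (-64, 12), (-59, 1), (-54, 8), (-49, 20), (-44, 13), (-39, 15), (-34, 11), (-29, 3), (-24, 4), (-19, 70)]
spec 163 [[0.135, -0.088, 0.066], [0.155, -0.07, 0.069], [0.174, -0.049, 0.073]]
```

```bash
cat >> h.py <<'E'
def Rz(deg):
    a=np.radians(deg); c,s=np.cos(a),np.sin(a)
    return np.array([[c,s,0],[s,-c,0],[0,0,-1.]])
def d(deg): return np.array([np.cos(np.radians(deg)),np.sin(np.radians(deg))])
RY=87.5; EX=d(RY); EY=np.array([-EX[1],EX[0]]); RO=np.array([.562,.292])-.115*EX
def rack(x,y): return RO+x*EX+y*EY
def hook_tcp(blade,yaw,zb,L=.150): return np.r_[np.array(blade)-L*d(yaw),zb+.012]
E
python3 - <<'E'
from h import *
yaw=18.8; g=np.array([.4513,-.079])-.025*d(yaw)
robot.set_gripper(.06,40)
robot.movep([*g,.12],Rz(yaw)); robot.line_to([*g,.012],speed=.12)
robot.set_gripper(0,40); print(robot.get_state()['width'],robot.get_state()['contact_force'])
robot.line_to([*g,.135],speed=.12)
p=hook_tcp(rack(-.035,-.0625),RY,.123); print(p)
robot.movep(p,Rz(RY))
st=robot.get_state(); print(st['clock'],st['tool_pos'],st['joint_pos'].round(1))
for n in('scene','side'):
    im,W=shot(n); cv2.imwrite(f'pics/{n}1.png',im); np.save(n+'1.npy',W)
    H=cv2.cvtColor(im,cv2.COLOR_BGR2HSV).astype(int)
    P=W.reshape(-1,3); P=P[~np.isnan(P[:,0])]; b=rack(-.035,-.0625)
    q=P[(np.linalg.norm(P[:,:2]-b,axis=1)<.04)&(P[:,2]>.06)]; r=np.c_[(q[:,:2]-RO)@EX,(q[:,:2]-RO)@EY,q[:,2]]
    r=r[(r[:,0]<-.012)]
    print(n,len(r),np.percentile(r,[2,50,98],axis=0).round(3).tolist())
    t=r[(r[:,2]>.153)&(r[:,0]>-.05)]; print(len(t),rect(t) if len(t)>4 else 0)
E
```

```text
0.021463271160097837 [-0.26660959 -0.52604273  1.23248411]
[ 0.6113547  -0.01044068  0.135     ]
7.3583 [ 0.61077258 -0.01070466  0.13431222] [-4.2  7.  77.6 -0.  95.5 -1.6]
scene 169 [[-0.072, -0.083, 0.129], [-0.035, -0.063, 0.16], [-0.03, -0.042, 0.166]]
80 (array([-0.03952045, -0.06134821]), 44, 19, 89.52676391601562)
side 188 [[-0.071, -0.081, 0.125], [-0.032, -0.059, 0.151], [-0.028, -0.039, 0.165]]
64 (array([-0.03781117, -0.05945703]), 43, 20, 89.67967224121094)
```

```bash
python3 - <<'E'
from h import *
y=-.064
robot.line_to(hook_tcp(rack(-.035,y),RY,.050),speed=.12)
robot.line_to(hook_tcp(rack(.066,y),RY,.050),speed=.1)
print(robot.get_state()['contact_force'])
robot.line_to(hook_tcp(rack(.066,y),RY,.012),speed=.06)
st=robot.get_state(); print(st['clock'],st['contact_force'],st['tool_pos'])
for n in('scene','side'):
    im,W=shot(n); np.save(n+'2.npy',W); cv2.imwrite(f'pics/{n}2.png',im)
    if n=='scene': cv2.imwrite('pics/c2.png',np.hstack([cv2.resize(cv2.imread(f'pics/scene2.png')[140:300,250:410],(400,400)),np.zeros((400,400,3),np.uint8)]))
a=cv2.imread('pics/c2.png'); a[:,400:]=cv2.resize(im[170:310,170:310],(400,400)); cv2.imwrite('pics/c2.png',a)
E
```

```text
[-0.14784683  0.54397743 -1.97364609]
10.1583 [ 0.98438931 -0.57843487 -2.84706724] [0.61744774 0.09041758 0.02423426]
```

View pics/c2.png

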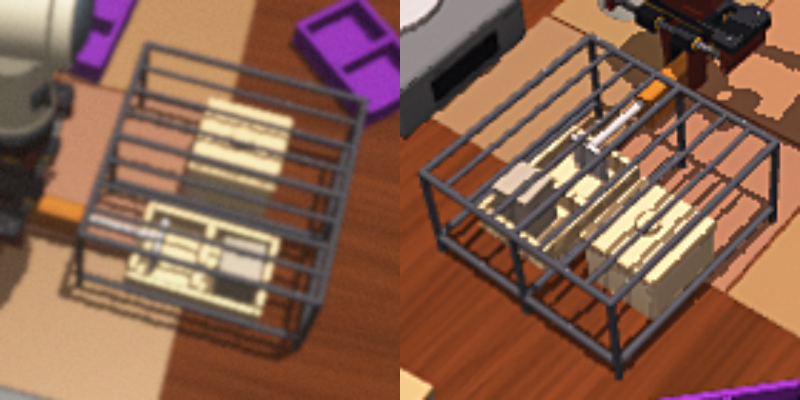

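The crop shows the blade in the front cell just behind the lip (left (160,235), right (592,155)), with the specimen still in the rear cell. Dragging now.

```bash
python3 - <<'E'
from h import *
y=-.064
robot.line_to(hook_tcp(rack(-.152,y),RY,.012),speed=.06)
st=robot.get_state(); print(st['clock'],st['contact_force'],st['tool_pos'])
robot.dwell(.3)
for n in('scene','side'):
    im,W=shot(n); np.save(n+'3.npy',W); cv2.imwrite(f'pics/{n}3.png',im)
    P=crop(W,(.5,.75),(-.02,.20),(.029,.040)); q=np.c_[(P[:,:2]-RO)@EX,(P[:,:2]-RO)@EY]
    print(n,rect(P),[(int(a*1000),int(k)) for k,a in zip(*np.histogram(q[:,0],np.arange(-.2,.03,.005))) if k])
    s=crop(W,(.55,.7),(.05,.22),(.06,.08)); print(len(s),rect(s),s[:,2].mean())
cv2.imwrite('pics/s3.png',cv2.resize(cv2.imread('pics/side3.png'),(800,600)))
E
```

```text
14.0417 [ 0.60506492  2.52701701 -2.82608468] [ 0.60775635 -0.1273274   0.02399588]
scene (array([0.61972321, 0.1051539 ]), 184, 122, -88.39826822280884) [(-164, 1), (-159, 34), (-154, 22), (-149, 27), (-144, 12), (-139, 9), (-134, 12), (-129, 12), (-124, 14), (-119, 10), (-114, 11), (-109, 11), (-104, 11), (-99, 12), (-94, 47), (-89, 58), (-84, 16), (-79, 13), (-74, 12), (-69, 16), (-64, 15), (-59, 16), (-54, 15), (-49, 16), (-44, 18), (-39, 16), (-34, 22), (-29, 28), (-24, 62), (-19, 13), (-4, 6), (0, 9), (5, 5), (10, 4), (15, 3), (20, 4)]
284 (array([0.61649982, 0.13942543]), 119, 77, -2.5307464599609375) 0.07025320009528227
side (array([0.65281799, 0.09148397]), 216, 184, -85.04141902923584) [(-180, 3), (-175, 1), (-169, 2), (-164, 3), (-159, 21), (-154, 19), (-149, 33), (-144, 14), (-139, 14), (-134, 10), (-129, 7), (-124, 8), (-119, 8), (-114, 6), (-109, 7), (-104, 7), (-99, 5), (-94, 16), (-89, 21), (-84, 5), (-79, 6), (-74, 2), (-69, 3), (-59, 2), (-54, 2), (-49, 5), (-44, 6), (-39, 8), (-34, 18), (-29, 13), (-24, 30), (-19, 6), (-4, 1), (0, 8), (5, 3), (10, 5), (15, 3), (20, 1)]
145 (array([0.61110681, 0.13964029]), 120, 79, -2.1112060546875) 0.06880236220326875
```

View pics/s3.png

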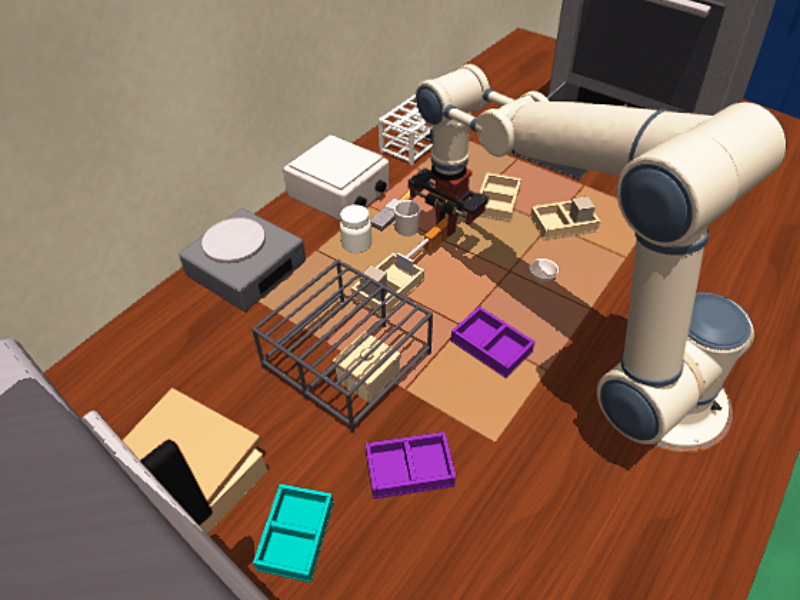

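Tray fully out with its specimen upright at (375,280), hook blade still in it, all bystanders in place. I'll drag it another 45 mm for gripper clearance from the rack, then put the hook down.

```bash
python3 - <<'E'
from h import *
y=-.064
robot.line_to(hook_tcp(rack(-.197,y),RY,.012),speed=.06)
robot.line_to(hook_tcp(rack(-.188,y),RY,.012),speed=.04)
robot.line_to(hook_tcp(rack(-.188,y),RY,.110),speed=.10)
b=(.47,.005)
robot.line_to(hook_tcp(b,RY,.110),Rz(RY),speed=.2)
robot.line_to(hook_tcp(b,RY,.0005),speed=.08)
robot.set_gripper(.05)
t=hook_tcp(b,RY,.12); robot.line_to(t,speed=.15)
st=robot.get_state(); print(st['clock'],st['contact_force'],st['tool_pos'])
robot.movep([.45,-.20,.3],Rz(RY))
for n in('scene','side'):
    im,W=shot(n); np.save(n+'4.npy',W); cv2.imwrite(f'pics/{n}4.png',im)
    P=crop(W,(.53,.68),(-.045,.16),(.029,.040)); print(n,rect(P))
    s=crop(W,(.55,.7),(.02,.15),(.062,.08)); print('spec',len(s),rect(s),s[:,2].mean())
    h=crop(W,(.4,.52),(-.2,.04),(.025,.055)); print('hook',rect(h),h[:,2].mean())
    for k,r in dict(part=((.33,.5),(-.42,-.24),(.029,.040)),empty=((.51,.66),(-.42,-.22),(.029,.040))).items(): print(k,rect(crop(W,*r)))
cv2.imwrite('pics/s4.png',cv2.resize(cv2.imread('pics/side4.png'),(800,600)))
E
```

```text
20.8167 [-0.71115598  0.67489006 -0.00381003] [ 0.46297505 -0.14467619  0.13080787]
scene (array([0.61294067, 0.03816826]), 141, 93, 87.14165496826172)
spec 262 (array([0.62363177, 0.07602196]), 42, 42, 2.581696033477783) 0.07046421903363612
hook (array([ 0.46549298, -0.07491301]), 173, 44, 87.55982208251953) 0.04009090762378662
part (array([ 0.40151697, -0.33837811]), 146, 90, 49.66230773925781)
empty (array([ 0.57677234, -0.31974811]), 141, 95, -70.57070541381836)
side (array([0.61245343, 0.03732435]), 141, 95, 87.49510192871094)
spec 160 (array([0.62111322, 0.07525768]), 44, 44, 2.492729663848877) 0.06908444382729924
hook (array([ 0.46282587, -0.07523955]), 176, 44, 85.83739471435547) 0.03882040863260721
part (array([ 0.40191513, -0.3392431 ]), 146, 99, 51.47037124633789)
empty (array([ 0.57642664, -0.3195499 ]), 144, 88, -71.70705795288086)
```

View pics/s4.png

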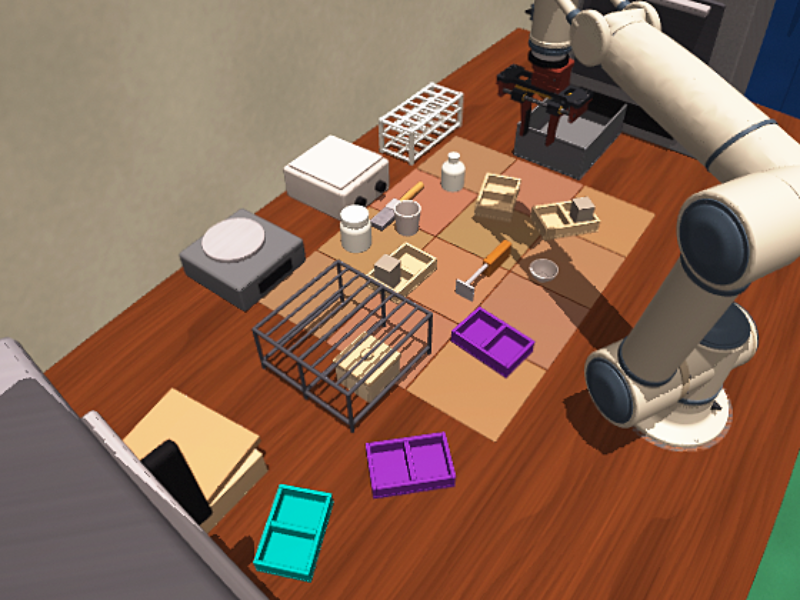

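The hook lies clear at (480,270), and the tray is out with its specimen at (387,265). The measured sizes check out. Now moving the specimen.

```bash
python3 - <<'E'
from h import *
s=np.array([.6225,.0757]); t=np.array([.402,-.3384])+.034*d(49.8)
robot.set_gripper(.072,25)
robot.movep([*s,.14],Rz(87.5)); robot.line_to([*s,.041],speed=.1)
robot.set_gripper(0,25); print(robot.get_state()['width'])
robot.line_to([*s,.16],speed=.1)
robot.movep([*t,.16],Rz(49.8)); robot.line_to([*t,.060],speed=.12); robot.line_to([*t,.042],speed=.05)
st=robot.get_state(); print(st['contact_force'],st['width'],st['clock'])
robot.set_gripper(.066); robot.line_to([*t,.16],speed=.12)
robot.movep([.50,-.05,.32],Rz(-2.5))
print(robot.get_state()['clock'])
for n in('scene','side'):
    im,W=shot(n); np.save(n+'5.npy',W); cv2.imwrite(f'pics/{n}5.png',im)
    s=crop(W,(.39,.47),(-.35,-.27),(.06,.08)); print('spec',len(s),s[:,:2].mean(0),s[:,2].mean())
    P=crop(W,(.53,.68),(-.06,.16),(.029,.040)); print(n,rect(P))
    for k,r in dict(part=((.33,.5),(-.42,-.24),(.029,.038)),empty=((.51,.66),(-.42,-.22),(.029,.040))).items(): print(k,rect(crop(W,*r)))
cv2.imwrite('pics/s5.png',cv2.resize(cv2.imread('pics/side5.png')[80:320,260:560],(800,600)))
E
```

```text
0.04281723049021001
[-0.37025949 -0.30957001 -2.08989565] 0.042407963724737284 29.7167
32.725
spec 199 [ 0.42286053 -0.30982834] 0.07003655298570179
scene (array([0.61287207, 0.03829067]), 141, 94, 87.4391860961914)
part (array([ 0.40202762, -0.3378045 ]), 145, 90, 49.384971618652344)
empty (array([ 0.57662958, -0.32014752]), 140, 98, -70.51593017578125)
spec 127 [ 0.41995665 -0.30704727] 0.06812845341371766
side (array([0.61160797, 0.03631399]), 140, 94, 87.82905578613281)
part (array([ 0.39999557, -0.33762888]), 146, 99, 48.16780471801758)
empty (array([ 0.57617004, -0.31829285]), 146, 88, -71.823486328125)
```

View pics/s5.png

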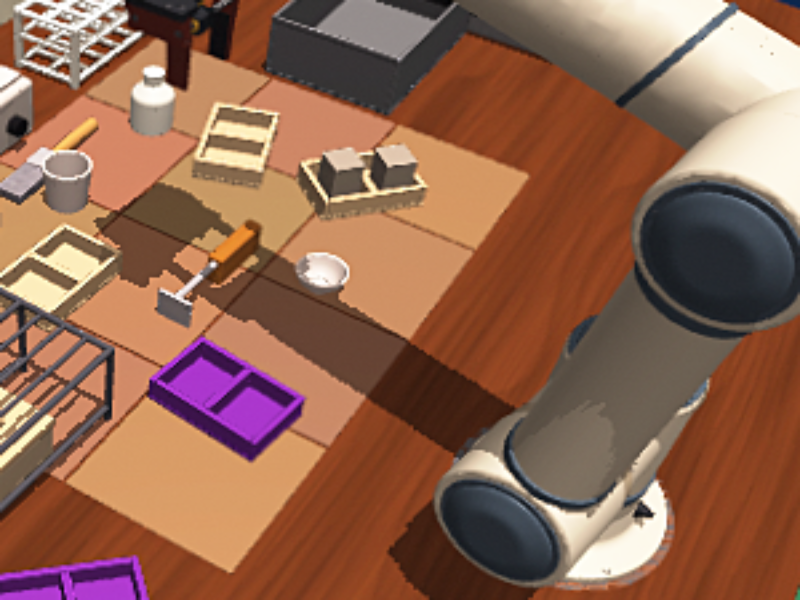

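Both specimens stand in the part-filled tray, at (343,170) and (393,165), with their tops at 70 mm. The deep tray is empty, so I'll stack it now.

```bash
python3 - <<'E'
from h import *
a=np.array([.6126,.0377]); e=np.array([.5765,-.3192]); ye=-71.1+90
robot.set_gripper(.045,45)
robot.movep([*a,.14],Rz(-2.5)); robot.line_to([*a,.05],speed=.15); robot.line_to([*a,.0105],speed=.05)
print(robot.get_state()['contact_force'])
robot.set_gripper(0,45); print(robot.get_state()['width'])
robot.line_to([*a,.16],speed=.12); print(robot.get_state()['contact_force'])
robot.movep([*e,.16],Rz(ye)); robot.line_to([*e,.065],speed=.12); robot.line_to([*e,.0455],speed=.03)
st=robot.get_state(); print(st['contact_force'],st['clock'])
robot.set_gripper(.036); robot.line_to([*e,.16],speed=.1)
robot.movep([.45,-.0,.32],Rz(-2.5)); print(robot.get_state()['clock'])
for n in('scene','side'):
    im,W=shot(n); cv2.imwrite(f'pics/{n}6.png',im)
    P=crop(W,(.49,.68),(-.43,-.21),(.058,.078)); print(n,'top',rect(P),P[:,2].mean(),P[:,2].std())
    print('part',rect(crop(W,(.33,.5),(-.42,-.24),(.029,.038))))
cv2.imwrite('pics/s6.png',cv2.resize(cv2.imread('pics/side6.png')[80:320,260:560],(800,600)))
E
```

```text
[-0.92630891  0.15943912 -0.14680589]
0.008550761987616878
[-0.10402111  0.43608187 -4.56364619]
[ 0.09386133  0.07952449 -2.7371915 ] 41.1083
44.4333
scene top (array([ 0.60289233, -0.30757245]), 152, 139, 19.232358932495117) 0.06645134895541419 0.0038166374222360863
part (array([ 0.40160162, -0.33833746]), 144, 90, 49.660499572753906)
side top (array([ 0.60304333, -0.30608051]), 147, 146, 18.425548553466797) 0.06493377390849589 0.003494065876236391
part (array([ 0.40273846, -0.33833237]), 142, 96, 50.01750564575195)
```

View pics/s6.png

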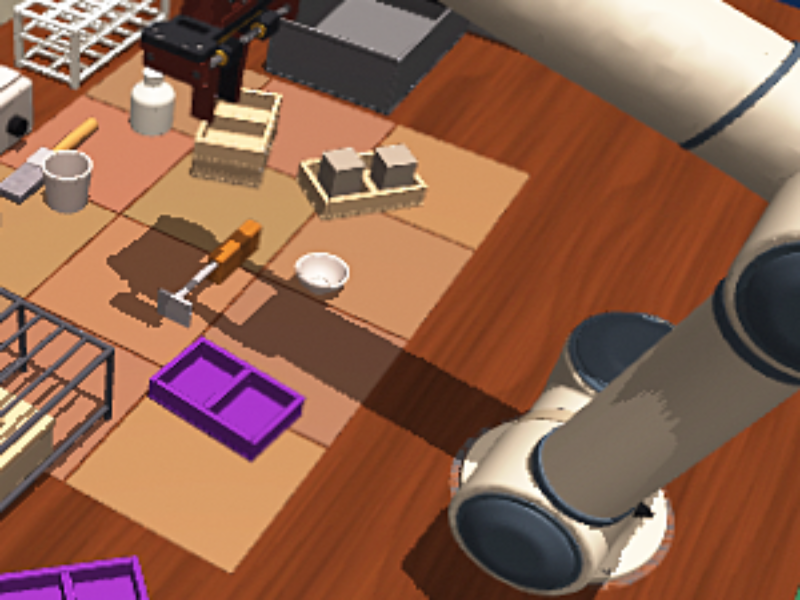

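The emptied tray sits on the other at (235,135). My crop included the flask at (152,100), so I'll re-measure without it.

```bash
python3 - <<'E'
from h import *
e=np.array([.5765,-.3192]);u=d(-71.1);v=np.array([-u[1],u[0]])
for n in('scene','side'):
    im,W=shot(n)
    for z in((.060,.078),(.064,.074)):
        P=crop(W,(.49,.68),(-.43,-.21),z); P=P[(abs((P[:,:2]-e)@u)<.085)&(abs((P[:,:2]-e)@v)<.06)]
        q=(P[:,:2]-e); print(n,rect(P),P[:,2].mean())
    A=np.c_[P[:,:2]-e,np.ones(len(P))]; print('slope',np.linalg.lstsq(A,P[:,2],rcond=None)[0])
E
```

```text
scene (array([ 0.57609296, -0.31724286]), 141, 95, -71.6375503540039) 0.067059669780373
scene (array([ 0.57624701, -0.31770685]), 140, 95, -71.6375503540039) 0.06834610062584802
slope [-0.00266966  0.00428784  0.06834182]
side (array([ 0.57551855, -0.31643854]), 147, 88, -71.62313842773438) 0.06602250261806189
side (array([ 0.57551855, -0.31643854]), 147, 88, -71.62313842773438) 0.06760859779607312
slope [0.00208739 0.00634057 0.06758543]
```

The stack is level, with its rim at 68 mm, and centred within about 3 mm. The top tray is parallel to the one below it. Handing in.

```bash
python3 -c "
from h import *
print(order.finish_job())"
```

```text
the job is handed in; nothing more can be done
None
```

The job is handed in at about 45 s of the 72 s allowed, with no verdict returned: the tray was dragged out with the hook, spec_a stands in the part-filled tray beside spec_b, the emptied tray is stacked within about 3 mm of centre, and the hook lies on the bench clear of the trays.

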